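# Stroke the week's pill organiser shut

### The arm

A 6-joint arm with a two-finger parallel gripper is mounted at the origin on a cart in front of the work surface, level with it; the furniture and walls round the work are solid. World frame = base frame: x ahead of the robot, y to its left, z up, the work surface at z = 0. Lengths are in mm, angles in rad, forces in N, time in s.
With the tool pointing down it reaches from about 300 to 775 mm from the base axis. Payload 14.6 kg.
Tool frame: the origin (TCP) lies between the finger pads, 19 mm behind the fingertips; this is the grasp point; z points along the fingers, y is the line along which they close (so a half turn about z gives the same grasp; the last joint's range is limited). The gripper opens to 85 mm and grips with 20 to 120 N. Pads are 22 mm wide; open, the fingers measure 114 mm over their backs; the gripper's body (76 mm by 85 mm) begins 54 mm behind the grasp point. The pads swing forward as they close: fully open they stand 13 mm farther back than shut.
Start: joints at [1.208, 0.3, 1.521, -0, 1.321, -0.067], TCP at [160.325, 526.104, 249.981] pointing down, gripper open.
Joint ranges: [-3.03, 3.03], [-0.79, 2.21], [0.23, 2.52], [-1.04, 4.18], [0, 3.07], [-2.55, 2.55]. Speed limits (rad/s): [2.22, 2.22, 2.57, 3.14, 3.14, 3.14].

### API

Orientations are given as a unit quaternion [w, x, y, z].
In Python, from bench import arm, hand, solve_ik, status, eyes, workorder gives the robot as it stands. Calls block until the motion is done:
- arm.reach(position, orientation): joint-space move of the TCP to a pose.
- arm.servo_line(position, frame=None, v=150, f_stop=None): straight line of the TCP; frame=None keeps the orientation; v is the mean speed in mm/s. With f_stop (N) it stops when the force on the tool has changed by that much, and returns True; else False.
- arm.set_joints(angles): joint-space move.
- hand.set_gripper(opening): finger opening in mm; the grip force is fixed at half the most; returns when the fingers have stopped.
- arm.pause(seconds).
- solve_ik(position, orientation): joint angles nearest the present ones, or None.
- status.read_state(): the state.
- eyes.camera(name): name is "scene" or "top"; returns a dict with "color" (420x560x3 uint8, red, green, blue), "depth" (420x560 float32, mm along the optical axis (not along the pixel's ray), 0 where there is no reading), "K" (3x3 intrinsics, pixels), "R" (3x3) and "t" (3): a world point X has camera coordinates R X + t. Camera axes: x right, y down, z forward; pixel columns grow to the right and rows downward; lengths in mm; the calibration is good to about 2 mm. A picture is of the moment at which its call begins.
A pose or a line that the arm cannot do raises arm.PlanningError and nothing moves.
- workorder.job_done(): hands the job in; it is judged then, once.
The state is a dict: "clock": time; "joint_positions": joint angles; "qvel": joint speeds; "effort": joint torques, N m; "tool_pos": TCP position; "eef_rot": TCP orientation; "ft_force": force on the tool from outside, world axes, zero at the start; "wrist_torque": the same for the moment, N m; "grip_width": finger opening in mm; "finger_force": force on a finger pad.
Only numpy, scipy, OpenCV 4.12 (cv2) and the standard library are available. Lean on these libraries where they do the work, as an engineer would, in place of code of your own. Each camera call takes 0.05 s, during which the arm holds its last target. There are 200 camera calls.

### The job

The long pill organiser with seven lids has been filled and its lids stand a little ajar. Run your fingertips gently along the row in one pass, from the end with the hanging loop to the other end, so that every lid is pressed fully shut one after the other; stay down at the row until the last lid is shut and do not lift or shove the organiser. Leave the short four-lid organiser with its lids ajar and everything else as it is.

Things in the scene. Friction and masses are not known exactly. Their poses are not given: they have to be found in the camera images.
- week_box: the long pill organiser: white plastic box with seven lids in one row, 56 mm deep (its x), 210 long (its y), 28 high without lids, 0.6 to 0.9 kg, loose on the desk. Origin: centre of the underside; z up; +y along the row to the end with the hanging loop (bent bar, sticks out 20 mm at 20 mm height). Yaw within 0.45 rad of 0. Lids hinge along y at x = +24, z = 29 mm (the side away from the robot)
- row_start (a point): point on the ridge of the first lid (next to the loop) as it is when shut, fixed to the box at its x = +2 mm, 22 mm in front of the hinge, 35 mm above the underside; axes of the box. Lids are arched across the row like barrel vaults, 27 mm wide, pitch 30 mm, 42 mm long plus a 10 mm thumb tab in front; ridge along x, lower edges 5 mm below it
- row_end (a point): the same point of the seventh lid, 180 mm along the box's -y from row_start. Shut fingertips can glide along the row level with the shut ridges or up to 1 mm above: they ride up the arched side of each lid and press it down. Lower than that they shove the box, so find the height by touching the first lid down to its stop (about 4 N)
- lid_1 (a joint): lid 1 of the long organiser, counted from the loop end: angle in rad, 0 fully shut, positive open; starts ajar at 0.13 to 0.18 (its front edge 6 to 9 mm up). Smooth slippery plastic; a light friction hinge keeps it where it is left (under 1 N down at 25 mm from the hinge moves it); hard stop at 0
- lid_2 (a joint): lid 2 of the long organiser, counted from the loop end: angle in rad, 0 fully shut, positive open; starts ajar at 0.13 to 0.18
- lid_3 (a joint): lid 3 of the long organiser, counted from the loop end: angle in rad, 0 fully shut, positive open; starts ajar at 0.13 to 0.18
- lid_4 (a joint): lid 4 of the long organiser, counted from the loop end: angle in rad, 0 fully shut, positive open; starts ajar at 0.13 to 0.18
- lid_5 (a joint): lid 5 of the long organiser, counted from the loop end: angle in rad, 0 fully shut, positive open; starts ajar at 0.13 to 0.18
- lid_6 (a joint): lid 6 of the long organiser, counted from the loop end: angle in rad, 0 fully shut, positive open; starts ajar at 0.13 to 0.18
- lid_7 (a joint): lid 7 of the long organiser, counted from the loop end: angle in rad, 0 fully shut, positive open; starts ajar at 0.13 to 0.18
- day_box: the short pill organiser, of the same make with four lids, 120 mm long, origin and axes alike; its lids are also ajar and stay as they are
- small_lid_1 (a joint): lid 1 of the short organiser, rad, not to be touched
- small_lid_2 (a joint): lid 2 of the short organiser, rad, not to be touched
- small_lid_3 (a joint): lid 3 of the short organiser, rad, not to be touched
- small_lid_4 (a joint): lid 4 of the short organiser, rad, not to be touched
- blister: flat blister strip of red tablets, 40 x 96 x 6 mm, lying before the long organiser; bystander; origin centre of the underside
- syrup_bottle: small brown bottle with a yellow cap, 32 mm across, 80 mm high, standing behind the long organiser; bystander; origin centre of the underside
- stopper_cap: loose white bottle cap, 30 mm across, 12 mm high, behind the short organiser; bystander; origin centre of the underside
- stamp: wooden hand stamp, 26 x 52 x 66 mm, standing behind the short organiser; bystander; origin centre of the underside

How it is judged (in metres and radians):
On the way, in this order (a step that is already met when the one before it is completed fails the run):
1. the first lid from the loop is shut (value of joint lid_1 below 0.06 rad), for 0.1 s.
2. the fourth lid from the loop is shut (value of joint lid_4 below 0.06 rad), for 0.1 s.
3. the last lid from the loop is shut (value of joint lid_7 below 0.06 rad), for 0.1 s.
At the end, for the whole second after the job is handed in: All seven lids of the long organiser are shut (within 0.06 rad, under 3 mm at the front edge); it stands upright, at rest, within 30 mm of its place; the short organiser is within 15 mm, its lids at 0.10 to 0.24 rad; blister, bottle, cap and stamp within 20 mm of their places (value of joint each of lid_1, lid_2, lid_3, lid_4, lid_5, lid_6, lid_7 below 0.06 rad and value of joint small_lid_1 between 0.1 and 0.24 rad and value of joint small_lid_2 between 0.1 and 0.24 rad and value of joint small_lid_3 between 0.1 and 0.24 rad and value of joint small_lid_4 between 0.1 and 0.24 rad and distance of day_box from where it was at the start of the episode below 0.015 m and distance of each of blister, syrup_bottle, stopper_cap, stamp from where it was at the start of the episode below 0.02 m and distance of week_box from where it was at the start of the episode below 0.03 m and angle between week_box's own z axis and vertical below 0.05 rad and linear speed of week_box below 0.01 m/s); the robot touches nothing.
It fails at once if a lid of the long organiser is shut while the lid before it (towards the loop) is still up ((value of joint lid_2 below 0.06 rad and value of joint lid_1 above 0.095 rad) or (value of joint lid_3 below 0.06 rad and value of joint lid_2 above 0.095 rad) or (value of joint lid_4 below 0.06 rad and value of joint lid_3 above 0.095 rad) or (value of joint lid_5 below 0.06 rad and value of joint lid_4 above 0.095 rad) or (value of joint lid_6 below 0.06 rad and value of joint lid_5 above 0.095 rad) or (value of joint lid_7 below 0.06 rad and value of joint lid_6 above 0.095 rad)).
It fails at once if between the first and the last lid the fingers leave the row: TCP more than 120 mm above the box's underside (some 65 mm between fingertips and lids), or over 80 mm before or behind the row (value of joint lid_1 below 0.06 rad and value of joint lid_7 above 0.06 rad and (z of the grasp point in the frame of week_box above 0.12 m or x of the grasp point in the frame of week_box above 0.08 m or x of the grasp point in the frame of week_box below -0.08 m)).
It fails at once if the fingers press on the long organiser with more than 30 N (contact force between the fingers and week_box above 30 N).
It fails at once if the long organiser is lifted by 10 mm, tipped by 0.15 rad or shoved by more than 30 mm (height (world z) of week_box above 0.01 m or angle between week_box's own z axis and vertical above 0.15 rad or distance of week_box from where it was at the start of the episode above 0.03 m).
It fails at once if the short organiser is shoved by more than 15 mm, one of its lids is moved, or a bystander is moved by more than 20 mm (not (value of joint small_lid_1 between 0.1 and 0.24 rad and value of joint small_lid_2 between 0.1 and 0.24 rad and value of joint small_lid_3 between 0.1 and 0.24 rad and value of joint small_lid_4 between 0.1 and 0.24 rad and distance of day_box from where it was at the start of the episode below 0.015 m and distance of each of blister, syrup_bottle, stopper_cap, stamp from where it was at the start of the episode below 0.02 m)).
It also fails if it takes over 38 s, if anything falls off the work surface, if the arm or the gripper's body presses on something with over 40 N, if the wrist force passes 120 N, or if a joint passes its speed limit or range.

## Working session

There is one attempt and no reset: what is moved stays moved. The work goes in short steps, each a Python script; the robot and the scene stay as the last script left them, time stands still between calls to the robot, and variables do not carry over. Pictures are saved under pics/ and viewed, at most 10 in all, crops included, and the job is handed in when it is done.

```bash
mkdir -p pics; ls
python3 - <<'E'
from bench import arm,hand,status,eyes
import cv2,numpy as np
for n in("scene","top"):
    c=eyes.camera(n);np.savez(f"{n}.npz",**c);cv2.imwrite(f"pics/{n}0.png",c["color"][:,:,::-1])
    print(n,c["K"].tolist(),c["R"].round(3).tolist(),c["t"].round(1).tolist())
s=status.read_state();print(s["clock"],s["tool_pos"],s["eef_rot"],s["ft_force"])
E
```

```text
pics
scene [[492.3057519299623, 0.0, 284.4995409825305], [0.0, 492.3057519299623, 211.4258357828754], [0.0, 0.0, 1.0]] [[0.976, 0.216, -0.013], [0.12, -0.589, -0.799], [-0.181, 0.779, -0.601]] [-527.5, -23.7, 1173.0]
top [[410.6695071147046, 0.0, 285.95000049414256], [0.0, 410.6695071147046, 211.02822245516325], [0.0, 0.0, 1.0]] [[-0.026, -0.999, -0.03], [-0.994, 0.029, -0.105], [0.106, 0.027, -0.994]] [31.2, 515.5, 843.7]
0.1 [160.26152233 525.91986377 249.4539592 ] [-1.07220066e-04  1.47359857e-01  9.89082797e-01 -5.31587335e-04] [ 0.69533578  0.4136065  -0.04841191]
```

View pics/top0.png

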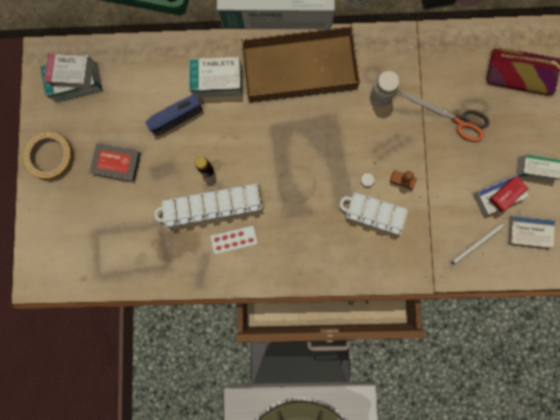

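View pics/scene0.png

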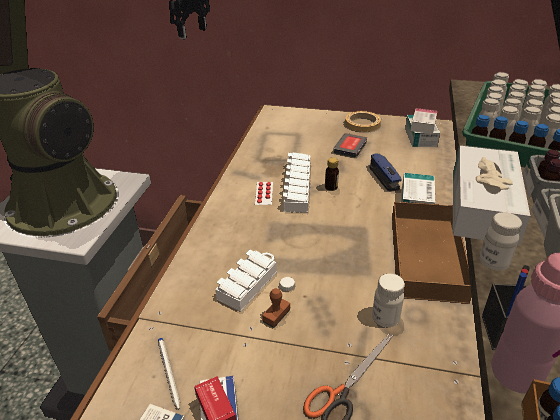

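The top view shows the long organiser at about (162–262, 185–225) with its loop at the left end, near (160, 214), which is world +y. The bottle is at (204, 166), the blister at (233, 240), and the short organiser at (376, 213). The scene view agrees, with the long organiser at about (297, 182). Next I'll measure the box pose from both depth images.

```bash
cat > loc.py <<'E'
import numpy as np,cv2
def cloud(c):
    v,u=np.indices(c["depth"].shape);d=c["depth"]
    p=np.stack([(u-c["K"][0,2])/c["K"][0,0]*d,(v-c["K"][1,2])/c["K"][1,1]*d,d],-1)
    return (p-c["t"])@c["R"]
def box(c,roi):
    P=cloud(c);x0,x1,y0,y1=roi
    hsv=cv2.cvtColor(c["color"],cv2.COLOR_RGB2HSV)
    m=np.zeros(P.shape[:2],bool);m[y0:y1,x0:x1]=True
    m&=(c["depth"]>0)&(hsv[...,1]<70)&(hsv[...,2]>90)&(P[...,2]>12)
    n,l,s,_=cv2.connectedComponentsWithStats(m.astype(np.uint8))
    m=l==1+s[1:,4].argmax()
    return P[m],m
E
python3 - <<'E'
from loc import *
for n,roi in(("top",(145,275,175,235)),("scene",(270,320,140,220))):
    c=dict(np.load(n+".npz"));Q,m=box(c,roi)
    print(n,len(Q),"z pct",np.percentile(Q[:,2],[2,25,50,75,98]).round(1))
    r=cv2.minAreaRect(Q[:,:2].astype(np.float32));print(r);print(cv2.boxPoints(r).round(1).tolist())
    vis=c["color"].copy();vis[m]=vis[m]//2+np.array([0,127,0],np.uint8)
    cv2.imwrite(f"pics/{n}_m.png",cv2.resize(vis[roi[2]-10:roi[3]+10,roi[0]-10:roi[1]+10,::-1],None,fx=5,fy=5,interpolation=0))
    # desk check
    P=cloud(c);print("desk z",np.median(P[215:225,290:310,2] if n=="top" else P[160:180,235:250,2]))
E
```

```text
top 2484 z pct [18.2 33.1 36.6 39.  42.8]
((531.7515258789062, 187.31497192382812), (58.25947570800781, 229.72360229492188), 8.593135833740234)
[[485.79998779296875, 296.5], [520.0999755859375, 69.4000015258789], [577.7000122070312, 78.0999984741211], [543.4000244140625, 305.20001220703125]]
desk z 0.5527126800408676
scene 1250 z pct [13.3 30.2 34.7 37.3 40.9]
((533.8448486328125, 171.6820068359375), (57.446537017822266, 213.6288299560547), 8.640983581542969)
[[489.3999938964844, 273.0], [521.5, 61.79999923706055], [578.2999877929688, 70.4000015258789], [546.2000122070312, 281.6000061035156]]
desk z -0.8420568572481941
```

View pics/top_m.png

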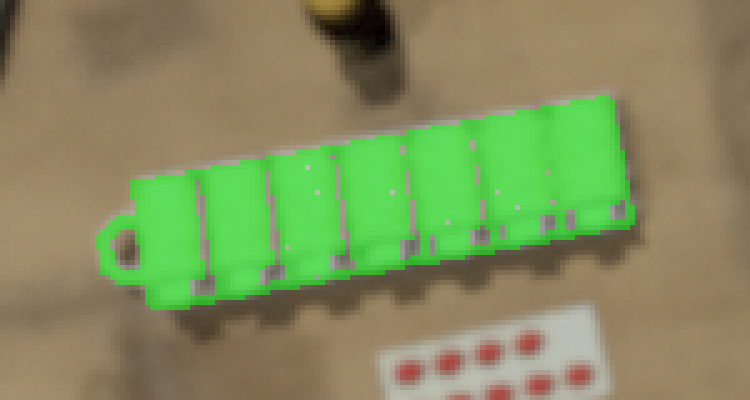

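```bash
cat > plan.py <<'E'
import numpy as np
from scipy.spatial.transform import Rotation as R
C=np.array([533.5,175.0]);YAW=0.150;TILT=np.radians(15)
RB=R.from_euler("z",YAW).as_matrix()
def quat(sgn=1):
    z=np.array([0,np.sin(TILT),-np.cos(TILT)]);y=np.array([sgn,0.,0]);x=np.cross(y,z)
    q=R.from_matrix(RB@np.c_[x,y,z]).as_quat();return q[[3,0,1,2]]
def edge(bx,by,bz):
    """TCP position putting the trailing tip edge (19 mm ahead, 11 mm to +y) at box point."""
    z=np.array([0,np.sin(TILT),-np.cos(TILT)]);w=np.array([0,np.cos(TILT),np.sin(TILT)])*-1
    p=np.array([bx,by,bz])-19*z+11*w   # trailing corner = TCP+19z-11w, w points to -y and down
    return None
def tcp(bx,by,bz):
    c,s=np.cos(TILT),np.sin(TILT)
    # tool z=(0,s,-c); trailing direction across the pad, (0,c,s)
    off=19*np.array([0,s,-c])+11*np.array([0,c,s])
    return RB@(np.array([bx,by,bz])-off)+np.r_[C,0]
E
python3 - <<'E'
from loc import *
from plan import *
from bench import solve_ik,arm
c=dict(np.load("top.npz"));P=cloud(c)
for u,v in((175,202),(189,206),(202.4,203),(216.4,199),(230,196),(244,199)):
    d=np.linalg.inv(c["K"])@[u,v,1];o=-c["R"].T@c["t"];d=c["R"].T@d
    p=o+d*(34-o[2])/d[2];print((RB.T@(p-np.r_[C,0])).round(1))
for s in(1,-1):
    q=quat(s)
    for y in(94,-100):
        print(s,y,solve_ik(tcp(4,y,60),q),tcp(4,y,60).round(1))
E
```

```text
[19.7 75.1 34. ]
[ 5.8 46.9 34. ]
[ 7.  17.7 34. ]
[ 10.1 -13.1  34. ]
[ 11.3 -42.6  34. ]
[ -0.4 -70.9  34. ]
1 94 [ 0.28598932  0.55362776  1.62208559  0.31970474  0.95430266 -0.04840047] [525.7 253.2  75.5]
1 -100 [-0.05880488  0.54344896  1.6388116   0.2989039   1.03494131 -0.37199524] [554.7  61.4  75.5]
-1 94 None [525.7 253.2  75.5]
-1 -100 None [554.7  61.4  75.5]
```

```bash
cat > plan.py <<'E'
import numpy as np
from scipy.spatial.transform import Rotation as R
C=np.array([533.4,176.8]);YAW=0.150;TILT=np.radians(15)
RB=R.from_euler("z",YAW).as_matrix()
c,s=np.cos(TILT),np.sin(TILT)
Z=np.array([0,-s,-c])                  # tips point ahead in the glide (-y): underside works as a ski
Q=R.from_matrix(RB@np.c_[np.cross([1.,0,0],Z),[1.,0,0],Z]).as_quat()[[3,0,1,2]]
OFF=19*Z+11*np.array([0,c,-s])         # TCP to trailing (lowest) tip edge
def tcp(b): return RB@(np.array(b,float)-OFF)+np.r_[C,0]
def box(p): return RB.T@(np.asarray(p)-np.r_[C,0])+OFF
E
python3 - <<'E'
from plan import *
from bench import arm,hand,status,solve_ik,eyes
import cv2
for y in(92,-100): print(solve_ik(tcp([4,y,60]),Q))
hand.set_gripper(0)
arm.reach(tcp([4,92,110]),Q)
arm.servo_line(tcp([4,92,65]),v=100)
s=status.read_state();print(s["clock"],box(s["tool_pos"]),s["ft_force"],s["grip_width"])
cv2.imwrite("pics/scene1.png",cv2.resize(eyes.camera("scene")["color"][110:230,200:360,::-1],None,fx=5,fy=5,interpolation=cv2.INTER_CUBIC))
E
```

```text
[ 0.49586158  0.61640932  1.50151279 -0.27272462  1.12898803  0.47609111]
[ 0.17026908  0.5281109   1.64725171 -0.31368157  0.99473936  0.19588157]
3.1667 [ 4.14049188 92.1585024  65.25164882] [ 0.48494232 -0.22168869  0.8339661 ] 0.01362417084411361
```

View pics/scene1.png

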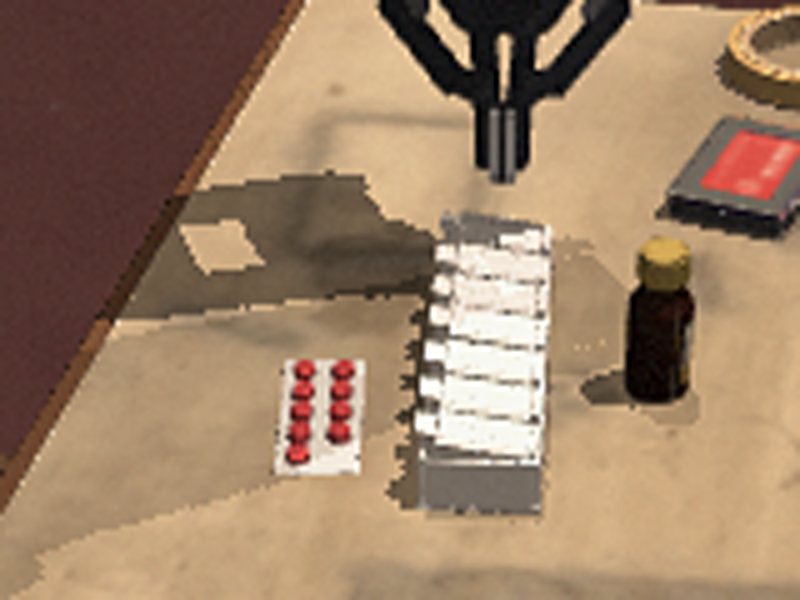

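The closed tips, at (502, 180) in the crop, hang above the first lid and nothing is in contact. Next I'll touch down on lid 1 at three offsets to find the ridge height.

Run:
```python
from plan import *
from bench import arm,status
f0=status.read_state()["ft_force"]
arm.servo_line(tcp([4,92,48]),v=60)
for y in(92,96,88,84):
    s=status.read_state();b=box(s["tool_pos"])
    if y!=92: arm.servo_line(tcp([4,y,b[2]+4]),v=30)
    hit=arm.servo_line(tcp([4,y,28]),v=10,f_stop=4)
    s=status.read_state();b=box(s["tool_pos"])
    print(y,hit,s["clock"],b.round(2),(s["ft_force"]-f0).round(2))
    arm.servo_line(tcp([4,y,b[2]+3]),v=30)
```

```text
92 True 4.9917 [ 4.06 91.99 33.72] [-1.04 -1.2   4.89]
96 True 6.3917 [ 4.05 96.   33.57] [-1.77 -1.42  5.15]
88 True 7.9 [ 4.05 88.03 33.28] [-1.25 -0.53  4.61]
84 True 9.3417 [ 4.05 83.94 32.03] [ 0.08 -2.07  3.91]
```

Run:
```python
from plan import *
from bench import arm,status
H=33.75+0.4
arm.servo_line(tcp([4,84,37]),v=30);arm.servo_line(tcp([4,93,37]),v=30);arm.servo_line(tcp([4,93,H]),v=15)
def show(h=None):
    s=status.read_state();print(h,round(s["clock"],2),box(s["tool_pos"]).round(2),s["ft_force"].round(1))
show()
for y in list(range(78,-98,-15)):
    h=arm.servo_line(tcp([4,y,H]),v=30,f_stop=14);show(h)
    if h: break
```

```text
None 10.65 [ 4.   92.93 34.1 ] [-1.  -0.2 -0.1]
False 11.3 [ 4.05 77.95 34.2 ] [-0.1  0.6  0.4]
False 11.95 [ 4.01 62.93 34.17] [ 0.1 -0.1  0.1]
False 12.6 [ 4.   47.96 34.17] [ 0.4 -0.2  0.4]
False 13.25 [ 4.   32.93 34.15] [0.2 0.  0.6]
False 13.9 [ 4.01 17.94 34.17] [ 0.6 -0.3 -0.1]
False 14.55 [ 4.    2.94 34.16] [-0.2  0.4 -0.1]
False 15.2 [  4.01 -12.05  34.16] [-0.  -0.2 -0.9]
False 15.85 [  4.   -27.05  34.15] [ 0.2  0.5 -0.1]
False 16.5 [  3.99 -42.05  34.15] [-1.1 -0.6 -0.3]
False 17.15 [  4.   -57.07  34.17] [-0.   0.5  0.4]
False 17.8 [  4.   -72.08  34.17] [ 0.3 -0.4  0. ]
False 18.45 [  3.99 -87.09  34.14] [0.3 0.1 0.3]
```

Run:
```python
from plan import *
from bench import arm,status,eyes
import cv2
h=arm.servo_line(tcp([4,-87,31]),v=10,f_stop=4);s=status.read_state();print(h,box(s["tool_pos"]).round(2),s["ft_force"].round(1))
arm.servo_line(tcp([4,-87,36]),v=20)
arm.servo_line(tcp([4,-87,160]),v=120)
arm.servo_line(tcp([-180,-87,220]),v=150)
print(status.read_state()["clock"])
a=eyes.camera("scene");t=eyes.camera("top");np.savez("scene2.npz",**a);np.savez("top2.npz",**t)
f=lambda im,r:cv2.resize(im[r[0]:r[1],r[2]:r[3],::-1],(400,400),interpolation=cv2.INTER_CUBIC)
r=(145,217,262,334)
old=np.load("scene.npz")["color"]
cv2.imwrite("pics/cmp.png",np.hstack([f(old,r),f(a["color"],r)]))
from loc import box as lb,cloud
P0=cloud(dict(np.load("top.npz")));P1=cloud(t)
Q0=(P0-np.r_[C,0])@RB
for k in range(7):
    m=(abs(Q0[...,0]+10)<6)&(abs(Q0[...,1]-90+30*k)<9)&(Q0[...,2]>20)
    print(k+1,np.median(P0[m][:,2]).round(1),np.median(P1[m][:,2]).round(1))
```

```text
True [  4.08 -86.98  33.73] [-1.4 -0.7  6.3]
21.5833
1 40.7 34.7
2 39.9 34.9
3 39.8 35.1
4 41.0 35.0
5 40.2 34.9
6 39.6 34.6
7 40.0 34.8
```

View pics/cmp.png

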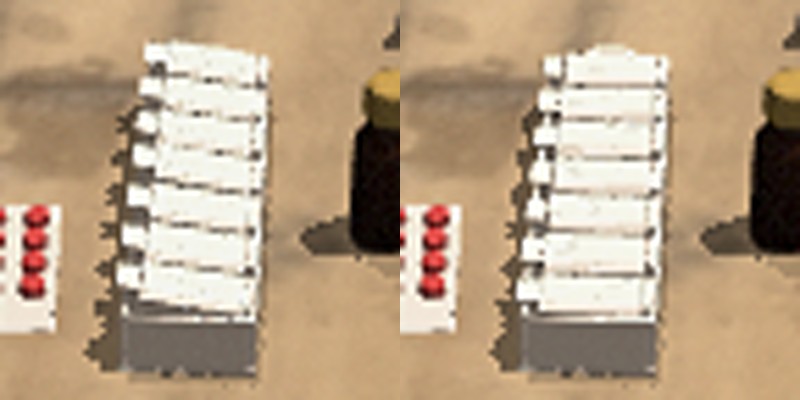

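In the after crop (right), all seven lids lie flat. The box, with its base at about (590, 350), and the bystanders haven't moved. The lid heights also agree, at about 34.9 mm for every lid.

```bash
python3 -c "
from bench import workorder;print(workorder.job_done())"
```

```text
the job is handed in; nothing more can be done
None
```

I pressed all seven lids of the long organiser shut in one pass from the loop end, with no visible movement of the box or its neighbours, and handed the job in; no verdict came back, and I did not re-measure the short organiser, which the arm never went near.

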